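# Pots to their own saucers at the seedling stall

### The job

Stand each of the four potted cacti in the middle of the saucer that has both its colour and its shape (round or square), the square pots with their sides lined up with the sides of their saucers. Keep the pots upright, and leave the stack of white cups and the brown bottle standing where they are.

Things in the scene. Friction and masses are not known exactly. Their poses are not given: they have to be found in the camera images.
- round_blue_pot: Loose blue ROUND flower pot with a small green ball cactus fixed in it. Rim band 58 mm diameter from 34 to 60 mm above the base (grip it there); below the band it tapers to a foot of 46 mm diameter. The cactus stays within 21 mm of the axis and reaches 96 mm above the base. About 0.2 kg, rigid. Origin: centre of its underside; z up along its axis.
- round_blue_saucer: Empty blue ROUND saucer, fixed to the table: 92 mm outer diameter, 12 mm high overall, 4 mm thick floor, flat inside diameter about 80 mm within a 4 mm wall. Origin: centre of its underside, on the table (top of its floor at z = 4 mm); z up along its axis.
- round_yellow_pot: Loose yellow ROUND flower pot with a small green ball cactus fixed in it. Rim band 58 mm diameter from 34 to 60 mm above the base (grip it there); below the band it tapers to a foot of 46 mm diameter. The cactus stays within 21 mm of the axis and reaches 96 mm above the base. About 0.2 kg, rigid. Origin: centre of its underside; z up along its axis.
- round_yellow_saucer: Empty yellow ROUND saucer, fixed to the table: 92 mm outer diameter, 12 mm high overall, 4 mm thick floor, flat inside diameter about 80 mm within a 4 mm wall. Origin: centre of its underside, on the table (top of its floor at z = 4 mm); z up along its axis.
- square_blue_pot: Loose blue SQUARE flower pot with small green column cacti fixed in it. Rim band 56 x 56 mm from 34 to 60 mm above the base (grip it there across two facing sides); below the band a foot of 48 x 48 mm. The cacti stay within 22 mm of the axis and reach 92 mm above the base. About 0.2 kg, rigid. Origin: centre of its underside; z up; x and y square to its sides.
- square_blue_saucer: Empty blue SQUARE saucer, fixed to the table: 92 x 92 mm outside, 12 mm high overall, 4 mm thick floor, inside 84 x 84 mm within a 4 mm wall. Origin: centre of its underside, on the table (top of its floor at z = 4 mm); z up; x and y square to its sides.
- square_yellow_pot: Loose yellow SQUARE flower pot with small green column cacti fixed in it. Rim band 56 x 56 mm from 34 to 60 mm above the base (grip it there across two facing sides); below the band a foot of 48 x 48 mm. The cacti stay within 22 mm of the axis and reach 92 mm above the base. About 0.2 kg, rigid. Origin: centre of its underside; z up; x and y square to its sides.
- square_yellow_saucer: Empty yellow SQUARE saucer, fixed to the table: 92 x 92 mm outside, 12 mm high overall, 4 mm thick floor, inside 84 x 84 mm within a 4 mm wall. Origin: centre of its underside, on the table (top of its floor at z = 4 mm); z up; x and y square to its sides.
- cup_stack: Bystander, loose and light: a stack of three white plastic cups, upside down, 69 mm diameter at the table, 86 mm high. Origin: centre of its underside; z up.
- mister: Bystander, loose: a small brown round bottle with a black cap, 52 mm diameter, 100 mm high. Origin: centre of its underside; z up.
Things that resemble listed ones, but are neither listed nor needed, are in the scene too. What is shaped like the round_blue_saucer but pink is not meant.

How it is judged (in metres and radians):
At the end, for the whole second after the job is handed in: Each pot stands at rest on the floor (height within 3.5 mm) of the saucer of its own colour and shape, within 15 mm of its centre and 0.1 rad of upright; the square pots' sides are within 0.26 rad of parallel to the saucer's sides, at any quarter turn (horizontal distance between round_blue_pot and round_blue_saucer below 0.015 m and z of round_blue_pot in the frame of round_blue_saucer between 0.001 and 0.0075 m and angle between each of round_blue_pot, round_yellow_pot, square_blue_pot, square_yellow_pot's own z axis and vertical below 0.1 rad and linear speed of each of round_blue_pot, round_yellow_pot, square_blue_pot, square_yellow_pot below 0.02 m/s and angular speed of each of round_blue_pot, round_yellow_pot, square_blue_pot, square_yellow_pot below 0.2 rad/s and horizontal distance between round_yellow_pot and round_yellow_saucer below 0.015 m and z of round_yellow_pot in the frame of round_yellow_saucer between 0.001 and 0.0075 m and horizontal distance between square_blue_pot and square_blue_saucer below 0.015 m and z of square_blue_pot in the frame of square_blue_saucer between 0.001 and 0.0075 m and (angle between the x axis of square_blue_pot and the x axis of square_blue_saucer, either way round below 0.26 rad or angle between the x axis of square_blue_pot and the y axis of square_blue_saucer, either way round below 0.26 rad) and horizontal distance between square_yellow_pot and square_yellow_saucer below 0.015 m and z of square_yellow_pot in the frame of square_yellow_saucer between 0.001 and 0.0075 m and (angle between the x axis of square_yellow_pot and the x axis of square_yellow_saucer, either way round below 0.26 rad or angle between the x axis of square_yellow_pot and the y axis of square_yellow_saucer, either way round below 0.26 rad)); the robot touches nothing.
It fails at once if a pot is tipped more than 40 degrees from upright (angle between any of round_blue_pot, round_yellow_pot, square_blue_pot, square_yellow_pot's own z axis and vertical above 0.7 rad).
It fails at once if the stack of cups is pushed more than 30 mm or knocked over (distance of cup_stack from where it was at the start of the episode above 0.03 m or angle between cup_stack's own z axis and vertical above 0.5 rad).
It fails at once if the brown bottle is pushed more than 30 mm or knocked over (distance of mister from where it was at the start of the episode above 0.03 m or angle between mister's own z axis and vertical above 0.5 rad).
It also fails if it takes over 122 s, if anything falls off the work surface, if the arm or the gripper's body presses on something with over 40 N, if the wrist force passes 120 N, or if a joint passes its speed limit or range.

### The arm

A 6-joint arm with a two-finger parallel gripper is mounted at the origin on the work surface. World frame = base frame: x ahead of the robot, y to its left, z up, the work surface at z = 0. Lengths are in mm, angles in rad, forces in N, time in s.
With the tool pointing down it reaches from about 250 to 775 mm from the base axis. Payload 4 kg.
Tool frame: the origin (TCP) lies midway between the tips of the shut fingers; the grasp point (between the pads) lies 19 mm behind it; z points along the fingers, y is the line along which they close (so a half turn about z gives the same grasp; the last joint's range is limited). The gripper opens to 94 mm and grips with 3 to 60 N. Pads are 16 mm wide; open, the fingers measure 119 mm over their backs; the gripper's body (75 mm by 177 mm) begins 78 mm behind the grasp point.
Start: joints at [-1.381, 0.087, 1.371, -0, 1.684, -0.103], TCP at [158.746, -526.612, 205.506] pointing down, gripper open.
Joint ranges: [-3.1, 3.1], [-0.76, 2.03], [0.27, 2.55], [-1.08, 4.22], [0.17, 2.65], [-2.57, 2.57]. Speed limits (rad/s): [2.79, 2.79, 3.14, 3.14, 3.14, 3.14].

### API

Orientations are given as a rotation vector (axis times angle).
In Python, from cell import robot gives the robot as it stands.
- The arm moves only by the shell command python3 -m inch 'ROWS' [FORCE]. ROWS is text: rows parted by semicolons, each of 5 numbers parted by spaces: the finger opening in m, from 0 to 0.094, then the shift along the tool's x, y, z in m, then the turn about the tool's z in degrees. A call has exactly 10 rows; each row is the pose to reach, as a shift and turn from the pose commanded when the call began, along the tool's axes at that moment; what a row does not reach only later rows make up. A row lasts 1/10 s, in which the tool goes at most 50 mm and 8.59 degrees, less where a joint would pass 70% of its speed; a pose out of reach is approached as far as the arm can. A call with a gripper value outside its range is refused whole. The fingers move at their own pace and stop on an object; FORCE is the grip in N (left out, the last holds). Time passes only in rows, so rows that repeat a pose let the fingers close, or fill a call up. It gives the time, the measured TCP pose, the force, the opening and the grip force at its end, in the units of the state.
- robot.sense(): the state, without advancing time (a new reading comes with each control period).
- robot.camera(name): name is "scene" or "top" or "wrist"; returns the picture (400x640x3 uint8, red, green, blue); there is no depth.
- robot.calibration(name): a dict with "K" (3x3 intrinsics, pixels), "xyz" and "orientation" of the camera in the world. Camera axes: x right, y up, looking along -z (the intrinsics and any distortion apply to the point x, -y, -z); pixel columns grow to the right and rows downward; lengths in mm; the calibration is good to about 2 mm. A picture is of the moment at which its call begins: read the wrist's pose just before it. calibration takes no time and is no camera call; for the wrist camera it gives the pose at the moment of the call.
- robot.close_job(): hands the job in; it is judged then, once.
The state is a dict: "time": time; "q": joint angles; "joint_velocities": joint speeds; "tau": joint torques, N m; "eef_pos": TCP position; "ee_rot": TCP orientation; "contact_force": force on the tool from outside, world axes, zero at the start; "torque": the same for the moment, N m; "width": opening from 0.0 (shut) to 1.0 (fully open); "finger_force": force on a finger pad.
Only numpy, scipy, OpenCV 4.12 (cv2) and the standard library are available. Lean on these libraries where they do the work, as an engineer would, in place of code of your own. Each camera call takes 0.05 s, during which the arm holds its last target. There are 200 camera calls.

## Working session

There is one attempt and no reset: what is moved stays moved. The work goes in short steps, Python scripts to look and compute and a shell command to move; the robot and the scene stay as the last step left them, time stands still between calls to the robot, and variables do not carry over. Pictures are saved under pics/ and viewed, at most 17 in all, crops included, and the job is handed in when it is done.

```bash
mkdir -p pics; ls; python3 - <<'E'
from cell import robot
import cv2
for n in ("top","scene"):
    im=robot.camera(n); cv2.imwrite(f"pics/{n}0.png",cv2.resize(im[:,:,::-1],(800,500),interpolation=cv2.INTER_CUBIC))
    print(n,robot.calibration(n))
print(robot.calibration("wrist")); print(robot.sense())
E
```

```text
pics
top {'K': array([[467.31976345,   0.        , 315.45590548],
       [  0.        , 467.31976345, 199.29112005],
       [  0.        ,   0.        ,   1.        ]]), 'xyz': array([3.30515050e+02, 6.74501454e-01, 1.46740821e+03]), 'orientation': array([ 0.05499095, -0.06880272, -1.54475295])}
scene {'K': array([[438.35884961,   0.        , 314.24711995],
       [  0.        , 438.35884961, 195.87141318],
       [  0.        ,   0.        ,   1.        ]]), 'xyz': array([1111.90763279, -654.6871294 , 1110.56460316]), 'orientation': array([0.67281021, 0.27929566, 0.74428124])}
{'K': array([[350.90862871,   0.        , 319.48941798],
       [  0.        , 350.90862871, 206.95125559],
       [  0.        ,   0.        ,   1.        ]]), 'xyz': array([ 229.563414  , -504.61444995,  383.05439897]), 'orientation': array([-0.22067308,  0.16659936, -1.26980198])}
{'time': 0.1, 'q': array([-1.38107990e+00,  8.78512395e-02,  1.37209902e+00, -1.89162455e-05,
        1.68358726e+00, -1.03096965e-01]), 'joint_velocities': array([ 1.05801919e-03, -1.49394786e-03, -1.33438072e-03,  3.08474628e-05,
        7.54551946e-04, -1.87311653e-03]), 'tau': array([ 2.04790151e-03, -3.41252661e+01, -3.03300655e+01,  7.19840568e-02,
        3.04665836e-02, -1.02184199e-04]), 'eef_pos': array([ 158.65314056, -526.10519692,  204.43961431]), 'ee_rot': array([-3.10606188e+00, -4.58022173e-01,  1.61669999e-04]), 'contact_force': array([-0.35407971,  0.5935456 , -0.00883668]), 'torque': array([ 0.01074652, -0.00606597, -0.06735548]), 'finger_force': 0.0, 'width': 0.9998643851320077}
```

View pics/top0.png

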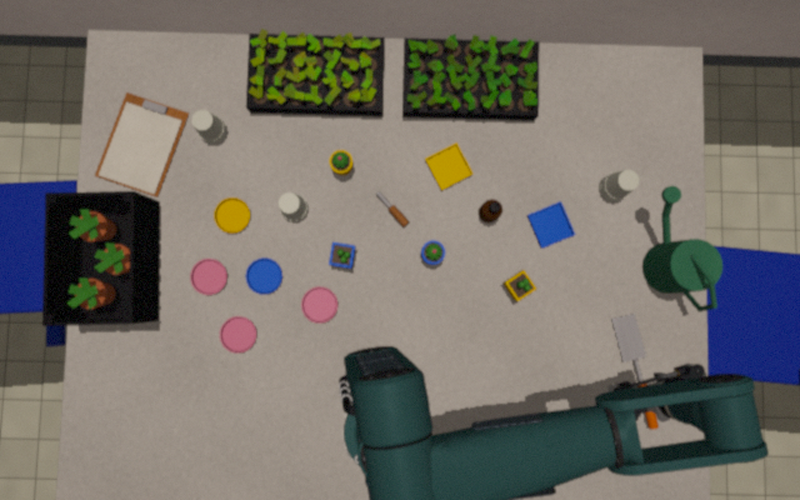

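View pics/scene0.png

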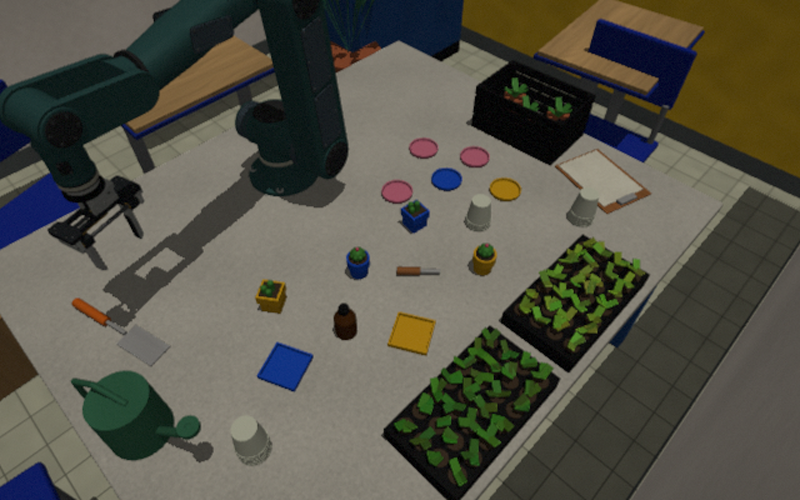

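The top view (800 px scale) shows these positions:

- **Pots:** round yellow (341,162), square blue (342,256), round blue (433,253), square yellow (520,286).
- **Saucers:** round yellow (233,216), round blue (265,276), square yellow (448,167), square blue (551,225).
- **Obstacles:** a cup stack at (291,207), with others at (208,125) and (621,183), and the bottle at (490,211).

The scene view agrees with this. Next I'll segment both views and triangulate.

```bash
cat > h.py <<'E'
import numpy as np, cv2
from scipy.spatial.transform import Rotation as R
from cell import robot
def ray(c,u,v):
    d=np.linalg.inv(c["K"])@[u,v,1]; return R.from_rotvec(c["orientation"]).as_matrix()@[d[0],-d[1],-d[2]]
def onz(c,u,v,z):
    d=ray(c,u,v); p=c["xyz"]; return p+d*(z-p[2])/d[2]
def proj(c,P):
    q=R.from_rotvec(c["orientation"]).inv().apply(np.atleast_2d(P)-c["xyz"]); h=(c["K"]@np.c_[q[:,0],-q[:,1],-q[:,2]].T).T
    return h[:,:2]/h[:,2:]
def tri(c1,p1,c2,p2):
    a,b=[ray(c,*p) for c,p in((c1,p1),(c2,p2))]
    t=np.linalg.lstsq(np.c_[a,-b],c2["xyz"]-c1["xyz"],rcond=None)[0]
    x,y=c1["xyz"]+a*t[0],c2["xyz"]+b*t[1]; return (x+y)/2,np.linalg.norm(x-y)
def blobs(im,col,amin=60):
    h=cv2.cvtColor(im,cv2.COLOR_RGB2HSV)
    m=cv2.inRange(h,*((100,150,60),(125,255,255)) if col=="b" else ((17,150,80),(27,255,255)))
    m=cv2.morphologyEx(m,cv2.MORPH_CLOSE,np.ones((3,3)))
    return [cv2.convexHull(c) for c in cv2.findContours(m,cv2.RETR_EXTERNAL,cv2.CHAIN_APPROX_NONE)[0] if cv2.contourArea(cv2.convexHull(c))>amin]
E
python3 - <<'E'
from h import *
np.set_printoptions(precision=1,suppress=True)
for n in("top","scene"):
    im=robot.camera(n);c=robot.calibration(n);cv2.imwrite(f"pics/{n}_raw.png",im[:,:,::-1])
    for col in "by":
        for k in blobs(im,col):
            (u,v),s,a=cv2.minAreaRect(k)
            if n=="top":
                for z in(12,58):
                    W=np.array([onz(c,*p[0],z)[:2] for p in k],np.float32); r=cv2.minAreaRect(W); print(n,col,(round(u),round(v)),z,np.array(r[0]),np.array(r[1]),round(r[2],1))
            else: print(n,col,np.array([u,v]),np.array(s))
c=robot.calibration("top")
for n,p in dict(cup=(233,166),bottle=(392,168)).items(): print(n,onz(c,*p,90))
t=cv2.imread("pics/top_raw.png")[100:250,150:470]; cv2.imwrite("pics/crop1.png",cv2.resize(t,None,fx=2.5,fy=2.5,interpolation=cv2.INTER_CUBIC))
t=cv2.imread("pics/scene_raw.png")[100:320,180:420]; cv2.imwrite("pics/crop2.png",cv2.resize(t,None,fx=2.7,fy=2.7,interpolation=cv2.INTER_CUBIC))
E
```

```text
top b (42, 268) 12 [211.5 822.6] [39.6 27.9] 1.4
top b (42, 268) 58 [215.2 796.6] [38.3 27. ] 1.4
top b (210, 220) 12 [371.7 313.5] [84.  83.7] 2.3
top b (210, 220) 58 [370.4 303.7] [81.4 81. ] 2.3
top b (343, 207) 12 [425.3 -95.7] [51.2 20.5] 53.7
top b (343, 207) 58 [422.3 -92.7] [49.5 19.8] 53.7
top b (602, 252) 12 [ 305.  -908.8] [228.6 328.4] 88.3
top b (602, 252) 58 [ 305.8 -880.1] [221.4 318.1] 88.3
top b (276, 208) 12 [415.6 110.9] [39.1 69.1] 36.9
top b (276, 208) 58 [412.9 107.4] [37.9 66.9] 36.9
top b (440, 180) 12 [ 518.1 -402.1] [87.3 88.9] 23.6
top b (440, 180) 58 [ 512.2 -389.4] [84.5 86.1] 23.6
top b (30, 198) 12 [430.9 876.5] [320.8 186.7] 4.0
top b (30, 198) 58 [427.7 848.9] [310.6 180.8] 4.0
top y (416, 228) 12 [ 362.7 -324.6] [57.4 61.8] 34.8
top y (416, 228) 58 [ 361.7 -314.3] [55.6 59.9] 34.8
top y (186, 172) 12 [521.4 398.1] [87.6 85.7] 46.9
top y (186, 172) 58 [515.4 385.5] [84.8 83. ] 46.9
top y (272, 130) 12 [663.7 130.4] [61.  53.7] 1.8
top y (272, 130) 58 [653.1 126.3] [59.1 52. ] 1.8
top y (359, 133) 12 [ 660.  -142.7] [91.3 91.5] 29.0
top y (359, 133) 58 [ 649.6 -138.2] [88.5 88.6] 29.0
scene b [ 22.5 385. ] [28. 45.]
scene b [227.5 292.5] [31.7 36.2]
scene b [286.  211.8] [20.6 17.1]
scene b [330.9 176. ] [21.5 18.2]
scene b [ 23.6 168.3] [35. 71.]
scene b [356.5 143. ] [16. 23.]
scene b [505. 114.] [37.6 18.8]
scene b [513.9  73.1] [ 9.3 26.5]
scene b [159.9  82.6] [ 11.9 128.2]
scene b [519.1  29.6] [84.5 18.8]
scene y [328.6 266.1] [32.3 28.6]
scene y [215.5 233.5] [17. 23.]
scene y [387.1 205.9] [17.7 16. ]
scene y [404. 151.] [16. 24.]
scene y [513.3  82.4] [28.8  3.9]
scene y [566.   70.5] [141. 146.]
scene y [424.  22.] [ 44. 108.]
cup [532.7 237.   90. ]
bottle [ 539.1 -235.7   90. ]
```

View pics/crop1.png

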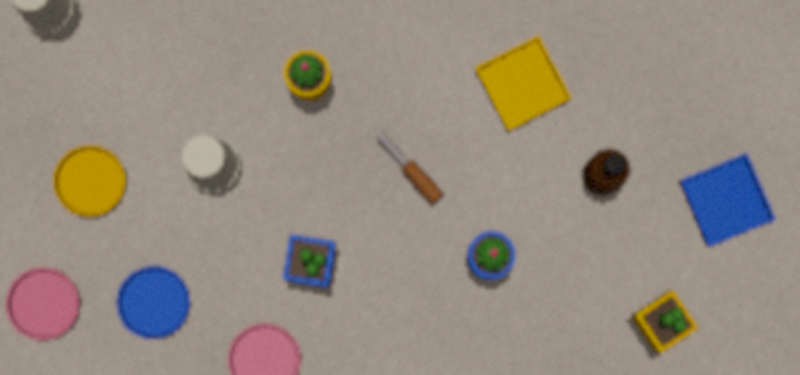

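View pics/crop2.png

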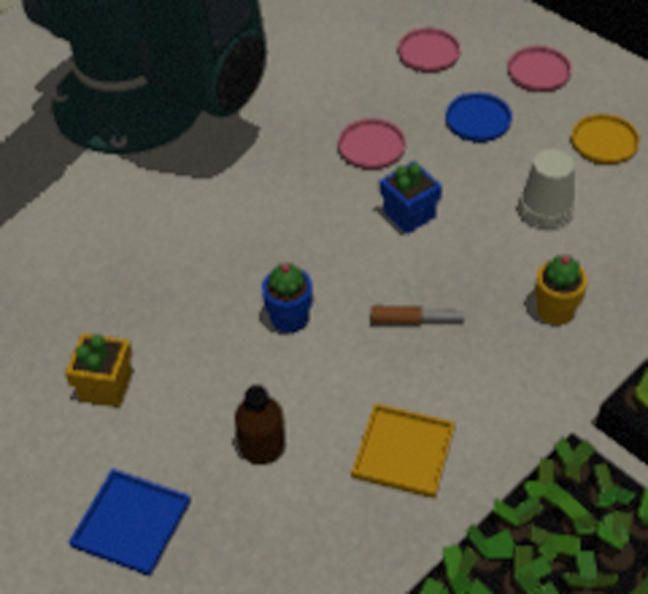

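The crops give sub-pixel rim and corner points. I'll triangulate those and work out the yaws and the tool axes.

```bash
python3 - <<'E'
from h import *
np.set_printoptions(precision=1,suppress=True)
ct,cs=robot.calibration("top"),robot.calibration("scene")
T=lambda p:np.array(p)/2.5+[150,100]
S=lambda p:np.array(p)/2.7+[180,100]
for n,a,b in [("RYpot",(308,75),(562,280)),("RBpot",(491,257),(288,290)),("SBpot",(310.5,262),(411,184)),("SYpot",(666,321),(99,357)),
 ("RYs",(91,182),(605,138)),("RBs",(154,302),(479,117)),("SYs",(522,84),(404,449)),("SBs",(727,199.5),(130,521))]:
    print(n,*tri(ct,T(a),cs,S(b)),onz(ct,*T(a),60 if "p" in n else 12)[:2])
for n,z,q in[("SBpot",60,[(288,237),(336,239),(333,288),(285,285)]),("SYpot",60,[(672,292),(697,324),(660,350),(634,320)]),("SYs",12,[(477,73),(539,39),(569,99),(511,131)]),("SBs",12,[(680,182),(746,155),(774,217),(709,245)])]:
    W=np.array([onz(ct,*T(p),z)[:2] for p in q]); e=np.roll(W,-1,0)-W; print(n,W.mean(0),np.degrees(np.arctan2(e[:,1],e[:,0]))%90,np.linalg.norm(e,axis=1))
s=robot.sense();M=R.from_rotvec(s["ee_rot"]).as_matrix();print(M, "yaw of tool x",np.degrees(np.arctan2(M[1,0],M[0,0])))
E
```

```text
RYpot [655.5 127.2  52.9] 7.535008405083494 [651.1 123.9]
RBpot [ 436.8 -102.6   48.1] 6.1955270394005515 [ 434.  -104.1]
SBpot [425.3 116.9  54.6] 7.616036268874202 [422.4 113.6]
SYpot [ 363.3 -316.    55.3] 4.015622771145794 [ 362.  -316.6]
RYs [521.9 399.1   6.1] 6.411017825650435 [518.8 395.1]
RBs [372.7 313.5   4.9] 5.125768366847272 [370.8 310.1]
SYs [ 661.4 -142.     2.6] 4.289117254330976 [ 657.8 -142.6]
SBs [ 519.3 -404.1    4. ] 2.7216565424807304 [ 517.5 -403.1]
SBpot [422.1 113.6] [89.1 88.2 87.9 88.3] [58.  59.3 57.9 58.1]
SYpot [ 361.4 -316.3] [38.9 36.  42.  37.4] [48.6 54.9 47.4 57.4]
SYs [ 656.1 -145.2] [30.6 27.2 30.5 31.3] [90.3 85.6 84.3 85.5]
SBs [ 517.3 -403.4] [23.7 24.5 24.6 25.2] [90.8 85.4 89.8 86.9]
[[ 1.   0.3 -0. ]
 [ 0.3 -1.   0. ]
 [ 0.  -0.  -1. ]] yaw of tool x 16.772798216617936
```

Two-view heights come out about 50 mm for the rims and 5 mm for the saucers, and the positions agree within about 4 mm. I'll move above the square yellow pot and refine with the wrist camera.

```bash
python3 -m inch '0.094 0.015 -0.008 0 -3; 0.094 0.05 -0.028 0 -6; 0.094 0.09 -0.05 0 -10; 0.094 0.13 -0.073 0 -14; 0.094 0.17 -0.095 0 -18; 0.094 0.205 -0.115 0 -21; 0.094 0.235 -0.131 0 -21.2; 0.094 0.25 -0.14 0 -21.2; 0.094 0.2555 -0.143 0 -21.2; 0.094 0.2555 -0.143 0 -21.2' 20
cat >> h.py <<'E'
from scipy.optimize import least_squares
def model(shape,x,y,a):
    if shape=="rp": rz=[(29,34),(29,60),(23,0)]
    elif shape=="sp": rz=[(28,34),(28,60),(24,0)]
    elif shape=="rs": rz=[(46,0),(46,12)]
    else: rz=[(46,0),(46,12)]
    t=np.linspace(0,2*np.pi,60,endpoint=False) if shape[0]=="r" else np.pi/4+np.arange(4)*np.pi/2
    k=1 if shape[0]=="r" else 2**.5
    return np.vstack([np.c_[x+r*k*np.cos(t+a),y+r*k*np.sin(t+a),0*t+z] for r,z in rz])
D=np.c_[np.cos(np.arange(72)*np.pi/36),np.sin(np.arange(72)*np.pi/36)]
def fit(im,c,col,shape,x,y,deg=0,z0=0):
    def pr(p): m=model(shape,*p[:2],p[2] if shape[0]=="s" else 0); m[:,2]+=z0; return proj(c,m)
    p0=[x,y,np.radians(deg)]; ctr=pr(p0).mean(0)
    k=min(blobs(im,col,150),key=lambda k:np.hypot(*(k[:,0].mean(0)-ctr)))[:,0].astype(float)
    f=lambda p:(pr(p)@D.T).max(0)-(k@D.T).max(0)
    r=least_squares(f,p0,loss="soft_l1",x_scale=[10,10,.1]); return r.x[:2],np.degrees(r.x[2]),np.sqrt(np.mean(r.fun**2)),ctr,k.min(0),k.max(0)
def plan(x,y,z=None,yaw=None):
    s=robot.sense(); M=R.from_rotvec(s["ee_rot"]).as_matrix(); p=s["eef_pos"]; y0=np.degrees(np.arctan2(M[1,0],M[0,0]))
    d=M.T@(np.array([x,y,p[2] if z is None else z])-p); t=0 if yaw is None else (y0-yaw+90)%180-90
    print("plan mm",d.round(1),"turn",round(t,1),"at",p.round(1),"yaw",round(y0,1))
np.set_printoptions(precision=1,suppress=True)
E
python3 - <<'E'
from h import *
c=robot.calibration("wrist");im=robot.camera("wrist");cv2.imwrite("pics/w1.png",im[:,:,::-1])
print(fit(im,c,"y","sp",362,-316,38)); plan(362,-316)
ct=robot.calibration("top");im=robot.camera("top")
for a in [("b","rp",435,-103),("b","sp",423,115,-2),("y","rp",653,126),("b","rs",371,312),("y","rs",520,397),("y","ss",659,-143,29.5),("b","ss",518,-402,24)]: print(a,fit(im,ct,*a)[:3])
E
```

```text
time: 1.2
eef_pos: [362.5, -314.9, 205.5]
ee_rot: [2.969, 1.027, -0.0]
contact_force: [-0.5, 0.3, 0.6]
width: 1.001
finger_force: 0.0
(array([ 363.9, -315.8]), np.float64(34.71001708397057), np.float64(1.819331931316334), array([320.4, 190. ]), array([292., 162.]), array([352., 223.]))
plan mm [-0.2  0.2  0. ] turn 0 at [ 362.1 -315.7  205.5] yaw 38.1
('b', 'rp', 435, -103) (array([421.8, 114.2]), np.float64(0.0), np.float64(2.212588697990291))
('b', 'sp', 423, 115, -2) (array([423.3, 115.7]), np.float64(-3.558558565920941), np.float64(3.932164465846312))
('y', 'rp', 653, 126) (array([655.3, 126.8]), np.float64(0.0), np.float64(0.7209667825706223))
('b', 'rs', 371, 312) (array([371.5, 313.2]), np.float64(0.0), np.float64(1.3991302672855064))
('y', 'rs', 520, 397) (array([521.9, 399.9]), np.float64(0.0), np.float64(0.9495761653455711))
('y', 'ss', 659, -143, 29.5) (array([ 661.4, -142.7]), np.float64(28.539799908157175), np.float64(1.2121031350703517))
('b', 'ss', 518, -402, 24) (array([ 518.6, -402.9]), np.float64(25.21751904659635), np.float64(1.8697433327783597))
```

View pics/w1.png

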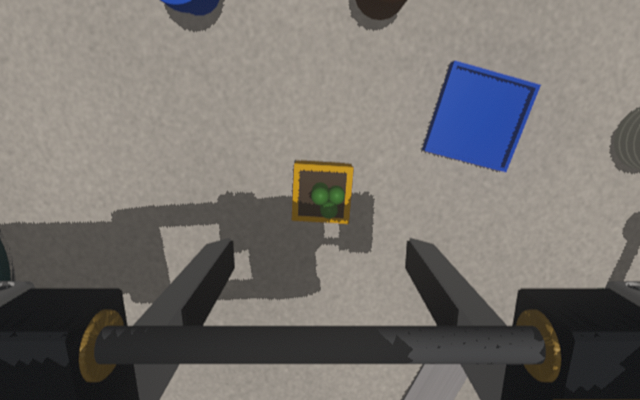

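The wrist view shows the pot centred between the fingers: rim corners (294,162), (353,165), (350,222), (292,220), turned about 3°. The fit gives (363.9, -315.8) with yaw 35°. I'll descend and grip.

```bash
python3 - <<'E'
from h import *
c=robot.calibration("wrist");im=cv2.imread("pics/w1.png")[:,:,::-1]
print(fit(im,c,"b","ss",518,-402,24)[:3])
E
python3 -m inch '0.094 0.001 0.001 0.02 1; 0.094 0.0014 0.0012 0.055 3; 0.094 0.0014 0.0012 0.095 3; 0.094 0.0014 0.0012 0.135 3; 0.094 0.0014 0.0012 0.16 3; 0.094 0.0014 0.0012 0.174 3; 0.094 0.0014 0.0012 0.178 3; 0.05 0.0014 0.0012 0.178 3; 0.05 0.0014 0.0012 0.178 3; 0.05 0.0014 0.0012 0.178 3' 20
```

```text
(array([ 518.8, -404.6]), np.float64(23.400480243322836), np.float64(2.430036272788264))
time: 2.3
eef_pos: [364.8, -317.2, 29.3]
ee_rot: [2.993, 0.943, 0.002]
contact_force: [0.2, -0.1, 0.0]
width: 0.783
finger_force: 0.0
```

```bash
python3 -m inch '0.05 0 0 0 0; 0.05 0 0 0 0; 0.05 0 0 0 0; 0.05 0 0 0 0; 0.05 0 0 -0.01 0; 0.05 0 0 -0.04 0; 0.05 0 0 -0.08 0; 0.05 0 0 -0.12 0; 0.05 0 0 -0.145 0; 0.05 0 0 -0.15 0' 20
python3 - <<'E'
from h import *
plan(661.4,-142.7,None,28.5)
E
```

```text
time: 3.3
eef_pos: [365.2, -317.4, 181.6]
ee_rot: [2.99, 0.942, 0.005]
contact_force: [-1.4, 0.2, -0.8]
width: 0.597
finger_force: 20.0
plan mm [342.8  26.7   0.5] turn 6.5 at [ 365.2 -317.4  181.6] yaw 35.0
```

```bash
python3 -m inch '0.05 0.01 0.001 0 0; 0.05 0.04 0.003 0 1; 0.05 0.085 0.007 0 2; 0.05 0.132 0.01 0 3; 0.05 0.18 0.014 0 4; 0.05 0.228 0.018 0 5; 0.05 0.275 0.021 0 6; 0.05 0.315 0.025 0 6.5; 0.05 0.337 0.0265 0 6.5; 0.05 0.343 0.0267 0 6.5'
python3 - <<'E'
from h import *
c=robot.calibration("wrist");im=robot.camera("wrist");cv2.imwrite("pics/w2.png",im[:,:,::-1])
print([b[:,0].mean(0) for b in blobs(im,"y")]); plan(661.4,-142.7,33,28.5)
E
```

```text
time: 4.3
eef_pos: [660.9, -138.1, 172.5]
ee_rot: [-3.04, -0.777, 0.009]
contact_force: [0.2, -0.2, -1.5]
width: 0.594
finger_force: 20.0
[array([316. , 254.5]), array([55.5, 52.9])]
plan mm [ -0.6   4.5 140.1] turn 0.1 at [ 660.6 -138.7  173.1] yaw 28.6
```

View pics/w2.png

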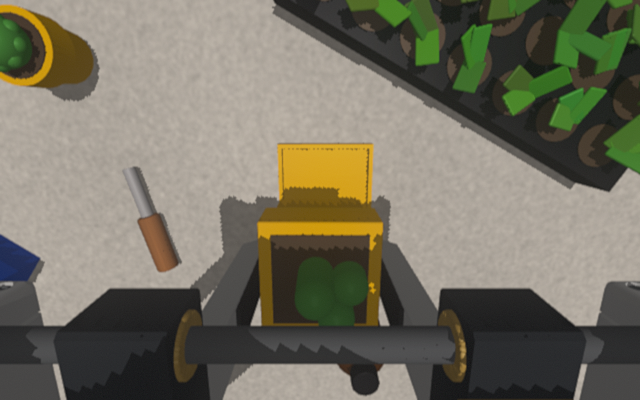

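The pot is held upright over the saucer. The saucer's far edge runs (278,144)–(373,144), parallel to the pot's rim. I'll check the offset from that edge after the arm settles.

```bash
python3 - <<'E'
from h import *
c=robot.calibration("wrist"); a,b=onz(c,278,144,12),onz(c,373,144,12); e=b-a; print(np.linalg.norm(e),np.degrees(np.arctan2(e[1],e[0]))%90)
n=np.array([e[1],-e[0]])/np.linalg.norm(e[:2]); n=-n if n[0]<0 else n; print((a+b)[:2]/2-46*n); plan(661.4,-142.7,34,28.5)
E
```

```text
90.7614836294811 28.68440714954746
[ 662.8 -142.6]
plan mm [ -0.6   4.5 139.1] turn 0.1 at [ 660.6 -138.7  173.1] yaw 28.6
```

```bash
python3 -m inch '0.05 0 0 0.01 0; 0.05 0 0 0.035 0; 0.05 0 0 0.065 0; 0.05 0 0 0.09 0; 0.05 0 0 0.11 0; 0.05 0 0 0.12 0; 0.05 0 0 0.12 0; 0.05 0 0 0.12 0; 0.05 0 0 0.12 0; 0.05 0 0 0.12 0'
python3 - <<'E'
from h import *
plan(662,-142.7,33,28.5)
E
```

```text
time: 5.35
eef_pos: [661.2, -141.7, 59.3]
ee_rot: [3.043, 0.772, 0.004]
contact_force: [-0.0, 0.4, -2.5]
width: 0.595
finger_force: 20.0
plan mm [ 0.1  1.2 26.3] turn -0.0 at [ 661.2 -141.7   59.3] yaw 28.5
```

```bash
python3 -m inch '0.05 0 0.001 0.008 0; 0.05 0 0.001 0.016 0; 0.05 0 0.001 0.022 0; 0.05 0 0.001 0.025 0; 0.05 0 0.001 0.025 0; 0.05 0 0.001 0.025 0; 0.05 0 0.001 0.025 0; 0.06 0 0.001 0.025 0; 0.094 0 0.001 0.025 0; 0.094 0 0.001 0.025 0'
```

```text
time: 6.35
eef_pos: [661.2, -142.3, 33.0]
ee_rot: [3.044, 0.773, 0.001]
contact_force: [-0.3, 0.7, -0.4]
width: 0.77
finger_force: 0.0
```

```bash
python3 -m inch '0.094 0 0 0 0; 0.094 0 0 0 0; 0.094 0 0 -0.01 0; 0.094 0 0 -0.03 0; 0.094 0 0 -0.07 0; 0.094 0 0 -0.11 0; 0.094 0 0 -0.14 0; 0.094 0 0 -0.15 0; 0.094 0 0 -0.15 0; 0.094 0 0 -0.15 0'
python3 - <<'E'
from h import *
im=robot.camera("top");c=robot.calibration("top"); cv2.imwrite("pics/t3.png",cv2.resize(im[60:260,150:470,::-1],None,fx=2.5,fy=2.5,interpolation=cv2.INTER_CUBIC))
c=robot.calibration("wrist");im=robot.camera("wrist");cv2.imwrite("pics/w3.png",im[:,:,::-1])
plan(655,127); plan(435,-103,None,35)
E
```

```text
time: 7.35
eef_pos: [660.0, -142.0, 180.6]
ee_rot: [-3.044, -0.772, 0.004]
contact_force: [-0.3, 0.7, -0.4]
width: 1.0
finger_force: 0.0
plan mm [ 124.2 -238.5    0.4] turn 0 at [ 659.6 -141.8  179.3] yaw 28.5
plan mm [-178.9 -141.2    1.2] turn -6.5 at [ 659.6 -141.8  179.3] yaw 28.5
```

View pics/w3.png

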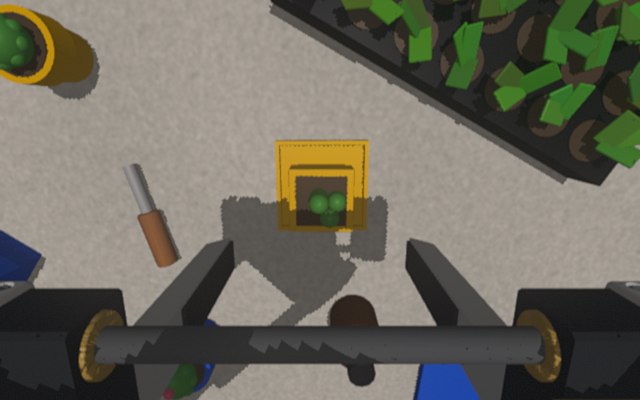

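The square yellow pot stands upright and centred in its saucer: rim (290–355,165–228) inside saucer (276–368,141–230). Next is the round yellow pot.

```bash
python3 -m inch '0.094 0.005 -0.01 0 0; 0.094 0.02 -0.04 0 0; 0.094 0.04 -0.08 0 0; 0.094 0.061 -0.12 0 0; 0.094 0.083 -0.16 0 0; 0.094 0.103 -0.2 0 0; 0.094 0.117 -0.226 0 0; 0.094 0.123 -0.237 0 0; 0.094 0.124 -0.2385 0 0; 0.094 0.124 -0.2385 0 0'
python3 - <<'E'
from h import *
c=robot.calibration("wrist");im=robot.camera("wrist");cv2.imwrite("pics/w4.png",im[:,:,::-1])
r=fit(im,c,"y","rp",655,127); print(r); plan(*r[0],29)
E
```

```text
time: 8.45
eef_pos: [655.9, 125.8, 181.8]
ee_rot: [3.045, 0.772, -0.002]
contact_force: [0.2, 0.0, 0.0]
width: 1.003
finger_force: 0.0
(array([656.7, 128.5]), np.float64(0.0), np.float64(1.1782268725207663), array([318.4, 194.3]), array([286., 164.]), array([350., 229.]))
plan mm [  2.3  -2.7 153. ] turn 0 at [656.1 125.2 182. ] yaw 28.4
```

View pics/w4.png

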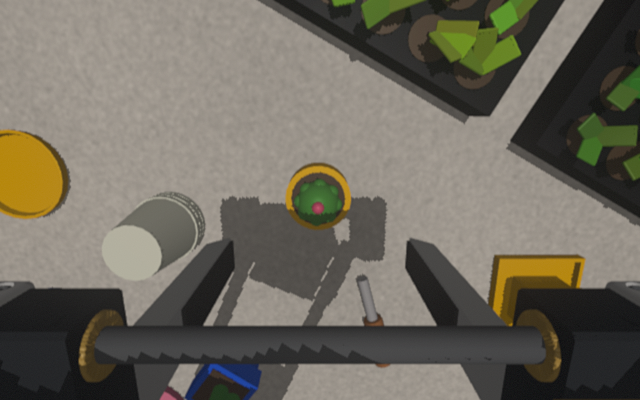

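The rim is at (286–350,164–229), centred between the fingers, and the cups at (160,235) are well clear of them.

```bash
python3 -m inch '0.094 0.001 -0.001 0.02 0; 0.094 0.002 -0.002 0.06 0; 0.094 0.002 -0.002 0.1 0; 0.094 0.002 -0.002 0.13 0; 0.094 0.002 -0.002 0.147 0; 0.094 0.002 -0.002 0.152 0; 0.05 0.002 -0.002 0.152 0; 0.05 0.002 -0.002 0.152 0; 0.05 0.002 -0.002 0.152 0; 0.05 0.002 -0.002 0.152 0'; python3 -m inch '0.05 0 0 0 0; 0.05 0 0 0 0; 0.05 0 0 0 0; 0.05 0 0 -0.01 0; 0.05 0 0 -0.04 0; 0.05 0 0 -0.08 0; 0.05 0 0 -0.12 0; 0.05 0 0 -0.145 0; 0.05 0 0 -0.15 0; 0.05 0 0 -0.15 0'
python3 - <<'E'
from h import *
plan(522,399.5,None,28.5)
E
```

```text
time: 9.5
eef_pos: [657.9, 129.3, 32.2]
ee_rot: [3.045, 0.772, 0.004]
contact_force: [0.6, 0.3, 0.0]
width: 0.693
finger_force: 0.0
time: 10.5
eef_pos: [656.9, 129.5, 180.8]
ee_rot: [3.045, 0.773, 0.001]
contact_force: [-0.3, 0.9, -2.1]
width: 0.616
finger_force: 20.0
plan mm [  10.2 -301.7   -0.1] turn -0.0 at [656.9 129.5 180.8] yaw 28.5
```

```bash
python3 -m inch '0.05 0 -0.01 0 0; 0.05 0.002 -0.04 0 0; 0.05 0.003 -0.083 0 0; 0.05 0.005 -0.127 0 0; 0.05 0.006 -0.172 0 0; 0.05 0.008 -0.217 0 0; 0.05 0.009 -0.26 0 0; 0.05 0.01 -0.288 0 0; 0.05 0.01 -0.301 0 0; 0.05 0.01 -0.302 0 0'; python3 -m inch '0.05 0 0 0.01 0; 0.05 0 0 0.035 0; 0.05 0 0 0.065 0; 0.05 0 0 0.09 0; 0.05 0 0 0.11 0; 0.05 0 0 0.12 0; 0.05 0 0 0.12 0; 0.05 0 0 0.12 0; 0.05 0 0 0.12 0; 0.05 0 0 0.12 0'
python3 - <<'E'
from h import *
plan(522,399.5,36)
E
```

```text
time: 11.5
eef_pos: [519.7, 400.5, 178.1]
ee_rot: [3.043, 0.777, -0.006]
contact_force: [-0.3, -1.1, -2.2]
width: 0.614
finger_force: 20.0
time: 12.5
eef_pos: [522.6, 400.0, 62.2]
ee_rot: [-3.044, -0.772, -0.005]
contact_force: [-1.0, 0.8, -1.1]
width: 0.611
finger_force: 20.0
plan mm [-0.8  0.1 26.2] turn 0 at [522.6 400.   62.2] yaw 28.5
```

```bash
python3 -m inch '0.05 0 0 0.008 0; 0.05 0 0 0.016 0; 0.05 0 0 0.022 0; 0.05 0 0 0.0255 0; 0.05 0 0 0.0255 0; 0.05 0 0 0.0255 0; 0.05 0 0 0.0255 0; 0.06 0 0 0.0255 0; 0.094 0 0 0.0255 0; 0.094 0 0 0.0255 0'; python3 -m inch '0.094 0 0 0 0; 0.094 0 0 0 0; 0.094 0 0 -0.01 0; 0.094 0 0 -0.03 0; 0.094 0 0 -0.07 0; 0.094 0 0 -0.11 0; 0.094 0 0 -0.14 0; 0.094 0 0 -0.15 0; 0.094 0 0 -0.15 0; 0.094 0 0 -0.15 0'
python3 - <<'E'
from h import *
c=robot.calibration("wrist");im=robot.camera("wrist");cv2.imwrite("pics/w5.png",im[:,:,::-1])
plan(423,115,180,-3); print(robot.sense()["q"])
E
```

```text
time: 13.5
eef_pos: [521.8, 399.6, 34.4]
ee_rot: [3.045, 0.773, 0.0]
contact_force: [-1.5, 0.2, 0.0]
width: 0.772
finger_force: 0.0
time: 14.5
eef_pos: [521.0, 399.1, 183.1]
ee_rot: [3.044, 0.772, -0.004]
contact_force: [0.2, -0.4, -0.5]
width: 1.004
finger_force: 0.0
plan mm [-221.2  203.     3.2] turn 31.5 at [520.7 398.9 182.1] yaw 28.5
[ 0.6  0.3  1.1 -0.   1.7  1.6]
```

View pics/w5.png

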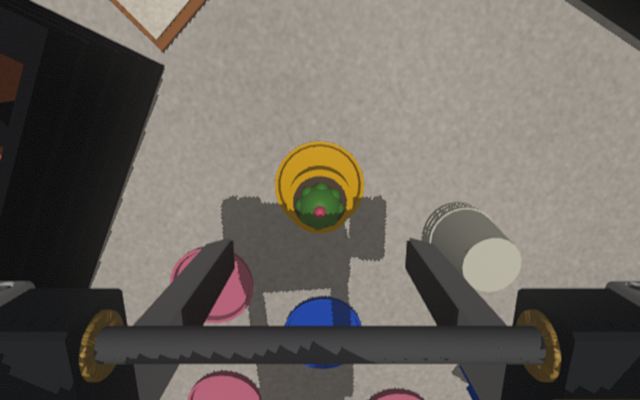

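The round yellow pot stands centred in its saucer: rim around (320,200), saucer around (319,187). The cups at (470,245) haven't moved. Next is the square blue pot.

```bash
python3 -m inch '0.094 -0.01 0.009 0 2; 0.094 -0.038 0.035 0 5; 0.094 -0.07 0.064 0 10; 0.094 -0.102 0.094 0 15; 0.094 -0.134 0.123 0 20; 0.094 -0.165 0.152 0 25; 0.094 -0.195 0.18 0 29; 0.094 -0.215 0.197 0 31.5; 0.094 -0.221 0.203 0 31.5; 0.094 -0.221 0.203 0 31.5'
python3 - <<'E'
from h import *
c=robot.calibration("wrist");im=robot.camera("wrist");cv2.imwrite("pics/w6.png",im[:,:,::-1])
r=fit(im,c,"b","sp",423,115,-3); print(r); plan(*r[0],30,r[1])
E
```

```text
time: 15.55
eef_pos: [423.5, 115.1, 183.5]
ee_rot: [3.14, -0.085, -0.004]
contact_force: [0.1, 0.8, 0.1]
width: 1.0
finger_force: 0.0
(array([426.6, 118.9]), np.float64(-8.061723944525138), np.float64(2.4821548952403787), array([320.1, 193.4]), array([284., 162.]), array([349., 226.]))
plan mm [  2.8  -3.1 153.8] turn 5.0 at [423.9 115.9 183.8] yaw -3.0
```

View pics/w6.png

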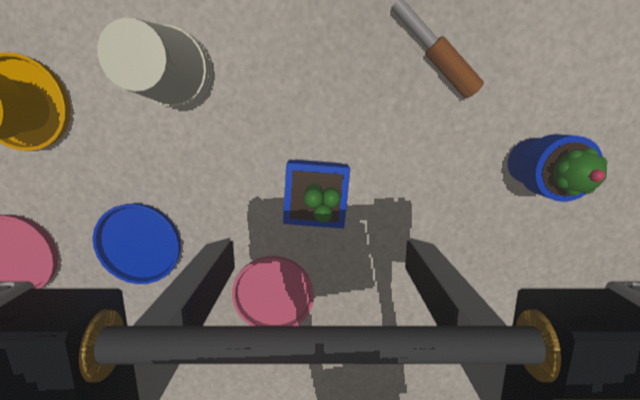

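The rim corners are at (287,161), (350,165), (345,228), (284,223). That puts the pot about 3 mm left of the fingers' middle and turned about 4°, so I'll correct and grip.

```bash
python3 -m inch '0.094 0.001 -0.001 0.02 2; 0.094 0.002 -0.003 0.06 4; 0.094 0.002 -0.003 0.1 4; 0.094 0.002 -0.003 0.13 4; 0.094 0.002 -0.003 0.148 4; 0.094 0.002 -0.003 0.153 4; 0.05 0.002 -0.003 0.153 4; 0.05 0.002 -0.003 0.153 4; 0.05 0.002 -0.003 0.153 4; 0.05 0.002 -0.003 0.153 4'; python3 -m inch '0.05 0 0 0 0; 0.05 0 0 0 0; 0.05 0 0 0 0; 0.05 0 0 -0.01 0; 0.05 0 0 -0.04 0; 0.05 0 0 -0.08 0; 0.05 0 0 -0.12 0; 0.05 0 0 -0.145 0; 0.05 0 0 -0.15 0; 0.05 0 0 -0.15 0'
python3 - <<'E'
from h import *
plan(518.7,-403.5,None,24.5)
E
```

```text
time: 16.6
eef_pos: [427.4, 118.8, 33.2]
ee_rot: [-3.135, 0.192, -0.004]
contact_force: [-1.0, 0.5, -0.8]
width: 0.699
finger_force: 0.0
time: 17.6
eef_pos: [426.4, 118.6, 182.1]
ee_rot: [-3.136, 0.193, -0.001]
contact_force: [0.3, -0.0, -3.2]
width: 0.596
finger_force: 20.0
plan mm [155.5 506.9   0. ] turn -31.5 at [426.4 118.6 182.1] yaw -7.0
```

```bash
python3 -m inch '0.05 0.003 0.01 0 0; 0.05 0.01 0.035 0 -2; 0.05 0.022 0.072 0 -5; 0.05 0.035 0.115 0 -9; 0.05 0.049 0.16 0 -12; 0.05 0.062 0.203 0 -15; 0.05 0.075 0.246 0 -18; 0.05 0.089 0.29 0 -21; 0.05 0.102 0.333 0 -24; 0.05 0.115 0.376 0 -27'
python3 - <<'E'
from h import *
plan(518.7,-403.5,182,24.5)
E
```

```text
time: 18.6
eef_pos: [492.9, -270.6, 178.8]
ee_rot: [-3.09, -0.546, 0.006]
contact_force: [0.0, 1.1, -2.3]
width: 0.598
finger_force: 20.0
plan mm [-21.3 133.7  -3.6] turn -4.5 at [ 492.9 -270.6  178.8] yaw 20.0
```

```bash
python3 -m inch '0.05 -0.006 0.038 0 -2; 0.05 -0.012 0.075 0 -4; 0.05 -0.017 0.105 0 -4.5; 0.05 -0.02 0.125 0 -4.5; 0.05 -0.021 0.133 0 -4.5; 0.05 -0.021 0.134 0.015 -4.5; 0.05 -0.021 0.134 0.045 -4.5; 0.05 -0.021 0.134 0.08 -4.5; 0.05 -0.021 0.134 0.105 -4.5; 0.05 -0.021 0.134 0.115 -4.5'
python3 - <<'E'
from h import *
c=robot.calibration("wrist");im=robot.camera("wrist");cv2.imwrite("pics/w7.png",im[:,:,::-1])
plan(518.7,-403.5,36,24.5)
E
```

```text
time: 19.6
eef_pos: [517.9, -398.1, 61.2]
ee_rot: [-3.062, -0.666, 0.009]
contact_force: [0.0, 1.5, -2.7]
width: 0.599
finger_force: 20.0
plan mm [-1.5  5.1 25.2] turn 0.0 at [ 518.1 -398.4   61.2] yaw 24.5
```

View pics/w7.png

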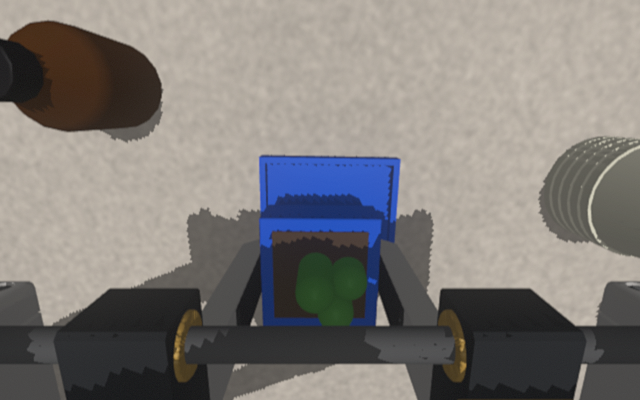

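The pot is about 6 mm left of the saucer's middle: rim centre at column 321, saucer at column 330. It's parallel. I'll shift 5 mm and set it down.

```bash
python3 -m inch '0.05 0 0.003 0 0; 0.05 -0.001 0.005 0.008 0; 0.05 -0.001 0.005 0.016 0; 0.05 -0.001 0.005 0.021 0; 0.05 -0.001 0.005 0.0235 0; 0.05 -0.001 0.005 0.0235 0; 0.05 -0.001 0.005 0.0235 0; 0.05 -0.001 0.005 0.0235 0; 0.05 -0.001 0.005 0.0235 0; 0.05 -0.001 0.005 0.0235 0'
python3 - <<'E'
from h import *
plan(518.7,-403.5,36,24.5)
E
```

```text
time: 20.65
eef_pos: [521.8, -406.8, 43.8]
ee_rot: [3.07, 0.666, 0.0]
contact_force: [0.6, -0.5, -2.9]
width: 0.593
finger_force: 20.0
plan mm [-1.5 -4.3  7.8] turn -0.0 at [ 521.8 -406.8   43.8] yaw 24.5
```

```bash
python3 -m inch '0.05 -0.001 -0.003 0.002 0; 0.05 -0.0015 -0.004 0.005 0; 0.05 -0.0015 -0.004 0.0075 0; 0.05 -0.0015 -0.004 0.0075 0; 0.05 -0.0015 -0.004 0.0075 0; 0.05 -0.0015 -0.004 0.0075 0; 0.05 -0.0015 -0.004 0.0075 0; 0.05 -0.0015 -0.004 0.0075 0; 0.05 -0.0015 -0.004 0.0075 0; 0.05 -0.0015 -0.004 0.0075 0'
python3 -m inch '0.06 0 0 0 0; 0.094 0 0 0 0; 0.094 0 0 0 0; 0.094 0 0 0 0; 0.094 0 0 -0.01 0; 0.094 0 0 -0.04 0; 0.094 0 0 -0.08 0; 0.094 0 0 -0.12 0; 0.094 0 0 -0.145 0; 0.094 0 0 -0.15 0'
python3 - <<'E'
from h import *
c=robot.calibration("wrist");im=robot.camera("wrist");cv2.imwrite("pics/w8.png",im[:,:,::-1])
plan(435,-103,182,24.5)
E
```

```text
time: 21.65
eef_pos: [518.7, -403.6, 36.7]
ee_rot: [3.07, 0.666, 0.0]
contact_force: [-2.8, 2.1, 5.0]
width: 0.594
finger_force: 20.0
time: 22.65
eef_pos: [520.3, -405.2, 192.2]
ee_rot: [3.062, 0.664, 0.009]
contact_force: [-0.2, 0.4, -0.0]
width: 0.998
finger_force: 0.0
plan mm [  47.8 -309.8    6.3] turn -0.0 at [ 519.8 -404.7  190.2] yaw 24.5
```

View pics/w8.png

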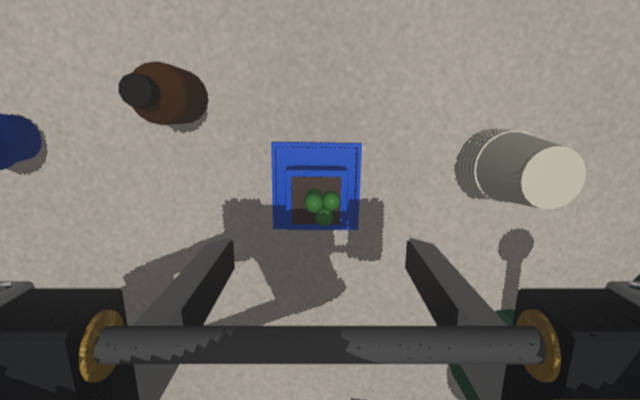

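The square blue pot sits centred and parallel in its saucer (272–361,142–229). Next is the round blue pot.

```bash
python3 -m inch '0.094 0.002 -0.012 0 0; 0.094 0.007 -0.045 0 0; 0.094 0.014 -0.09 0 0; 0.094 0.021 -0.137 0 0; 0.094 0.028 -0.184 0 0; 0.094 0.035 -0.23 0 0; 0.094 0.042 -0.272 0 0; 0.094 0.046 -0.3 0 0; 0.094 0.048 -0.31 0 0; 0.094 0.048 -0.31 0 0'
python3 - <<'E'
from h import *
c=robot.calibration("wrist");im=robot.camera("wrist");cv2.imwrite("pics/w9.png",im[:,:,::-1])
r=fit(im,c,"b","rp",435,-103); print(r); plan(*r[0],31)
E
```

```text
time: 23.7
eef_pos: [432.8, -100.3, 184.3]
ee_rot: [-3.068, -0.669, 0.004]
contact_force: [0.6, -0.2, 1.0]
width: 0.998
finger_force: 0.0
(array([ 439.1, -102.4]), np.float64(0.0), np.float64(1.5555822735165559), array([323.8, 192.4]), array([294., 161.]), array([357., 224.]))
plan mm [  5.2   3.4 153.6] turn 0 at [ 433.3 -101.4  184.6] yaw 24.5
```

View pics/w9.png

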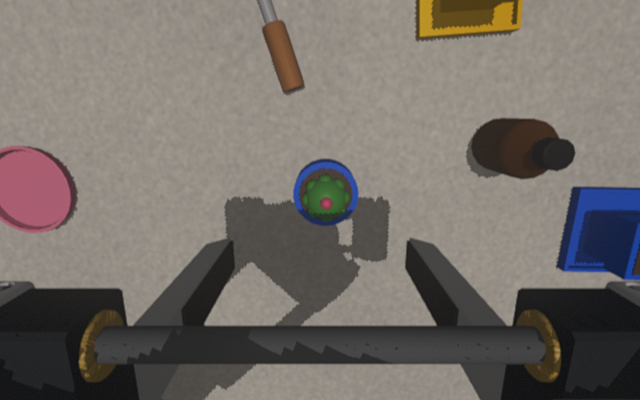

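The rim is at (294–357,160–224), a few mm ahead of and to the right of the fingers' middle. I'll correct and grip.

```bash
python3 -m inch '0.094 0.002 0.002 0.02 0; 0.094 0.004 0.004 0.06 0; 0.094 0.0045 0.004 0.1 0; 0.094 0.0045 0.004 0.13 0; 0.094 0.0045 0.004 0.148 0; 0.094 0.0045 0.004 0.153 0; 0.05 0.0045 0.004 0.153 0; 0.05 0.0045 0.004 0.153 0; 0.05 0.0045 0.004 0.153 0; 0.05 0.0045 0.004 0.153 0'; python3 -m inch '0.05 0 0 0 0; 0.05 0 0 0 0; 0.05 0 0 0 0; 0.05 0 0 -0.01 0; 0.05 0 0 -0.04 0; 0.05 0 0 -0.08 0; 0.05 0 0 -0.12 0; 0.05 0 0 -0.145 0; 0.05 0 0 -0.15 0; 0.05 0 0 -0.15 0'
python3 - <<'E'
from h import *
plan(371.8,313.3)
E
```

```text
time: 24.75
eef_pos: [440.6, -103.9, 34.3]
ee_rot: [3.069, 0.665, 0.003]
contact_force: [-0.6, -0.4, 0.5]
width: 0.697
finger_force: 0.0
time: 25.75
eef_pos: [439.8, -103.5, 183.3]
ee_rot: [3.069, 0.666, 0.001]
contact_force: [-1.1, -0.5, -1.8]
width: 0.619
finger_force: 20.0
plan mm [ 110.8 -407.5   -0.3] turn 0 at [ 439.8 -103.5  183.3] yaw 24.5
```

```bash
python3 -m inch '0.05 0.003 -0.01 0 0; 0.05 0.011 -0.04 0 0; 0.05 0.023 -0.083 0 0; 0.05 0.035 -0.128 0 0; 0.05 0.047 -0.173 0 0; 0.05 0.059 -0.218 0 0; 0.05 0.071 -0.263 0 0; 0.05 0.083 -0.305 0 0; 0.05 0.094 -0.345 0 0; 0.05 0.103 -0.379 0 0'
python3 -m inch '0.05 0.006 -0.021 0 0; 0.05 0.0078 -0.0285 0 0; 0.05 0.0078 -0.0285 0.015 0; 0.05 0.0078 -0.0285 0.045 0; 0.05 0.0078 -0.0285 0.08 0; 0.05 0.0078 -0.0285 0.105 0; 0.05 0.0078 -0.0285 0.117 0; 0.05 0.0078 -0.0285 0.12 0; 0.05 0.0078 -0.0285 0.12 0; 0.05 0.0078 -0.0285 0.12 0'
python3 - <<'E'
from h import *
c=robot.calibration("wrist");im=robot.camera("wrist");cv2.imwrite("pics/w10.png",im[:,:,::-1])
plan(371.8,313.3,37.5)
E
```

```text
time: 26.75
eef_pos: [373.8, 286.0, 180.2]
ee_rot: [3.069, 0.668, -0.007]
contact_force: [0.0, -0.1, -1.4]
width: 0.614
finger_force: 20.0
time: 27.75
eef_pos: [372.8, 313.7, 64.5]
ee_rot: [-3.07, -0.665, -0.004]
contact_force: [-0.5, 0.2, -2.1]
width: 0.612
finger_force: 20.0
plan mm [-1.3  0.1 27.1] turn 0 at [372.8 313.9  64.6] yaw 24.5
```

View pics/w10.png

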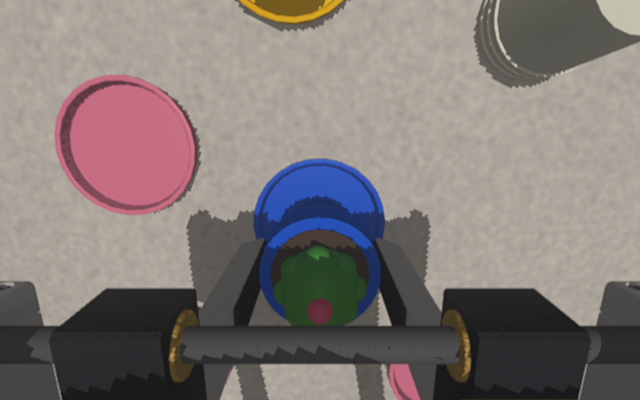

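The pot is aligned over the saucer: rim centre at column 320, saucer columns 255–384. I'll set it down.

```bash
python3 -m inch '0.05 0 0 0.008 0; 0.05 -0.001 0 0.016 0; 0.05 -0.001 0 0.022 0; 0.05 -0.001 0 0.0258 0; 0.05 -0.001 0 0.0258 0; 0.05 -0.001 0 0.0258 0; 0.05 -0.001 0 0.0258 0; 0.06 -0.001 0 0.0258 0; 0.094 -0.001 0 0.0258 0; 0.094 -0.001 0 0.0258 0'; python3 -m inch '0.094 0 0 0 0; 0.094 0 0 0 0; 0.094 0 0 -0.01 0; 0.094 0 0 -0.03 0; 0.094 0 0 -0.07 0; 0.094 0 0 -0.11 0; 0.094 0 0 -0.15 0; 0.094 -0.02 0 -0.18 0; 0.094 -0.05 0 -0.2 0; 0.094 -0.06 0 -0.2 0'; python3 -m inch '0.094 -0.01 0 0 0; 0.094 -0.03 0 0 0; 0.094 -0.05 0 0 0; 0.094 -0.05 0 0 0; 0.094 -0.05 0 0 0; 0.094 -0.05 0 0 0; 0.094 -0.05 0 0 0; 0.094 -0.05 0 0 0; 0.094 -0.05 0 0 0; 0.094 -0.05 0 0 0'
python3 - <<'E'
from h import *
im=robot.camera("scene");cv2.imwrite("pics/s11.png",cv2.resize(im[90:330,160:460,::-1],None,fx=2.5,fy=2.5,interpolation=cv2.INTER_CUBIC))
E
```

```text
time: 28.8
eef_pos: [370.9, 313.0, 36.8]
ee_rot: [3.07, 0.666, 0.0]
contact_force: [-0.1, -0.9, -0.5]
width: 0.779
finger_force: 0.0
time: 29.8
eef_pos: [316.3, 288.6, 242.0]
ee_rot: [-3.067, -0.666, -0.013]
contact_force: [-0.1, 0.5, -0.2]
width: 0.999
finger_force: 0.0
time: 30.8
eef_pos: [270.8, 267.4, 237.1]
ee_rot: [3.07, 0.666, -0.0]
contact_force: [-0.1, -0.3, -0.3]
width: 0.999
finger_force: 0.0
```

View pics/s11.png

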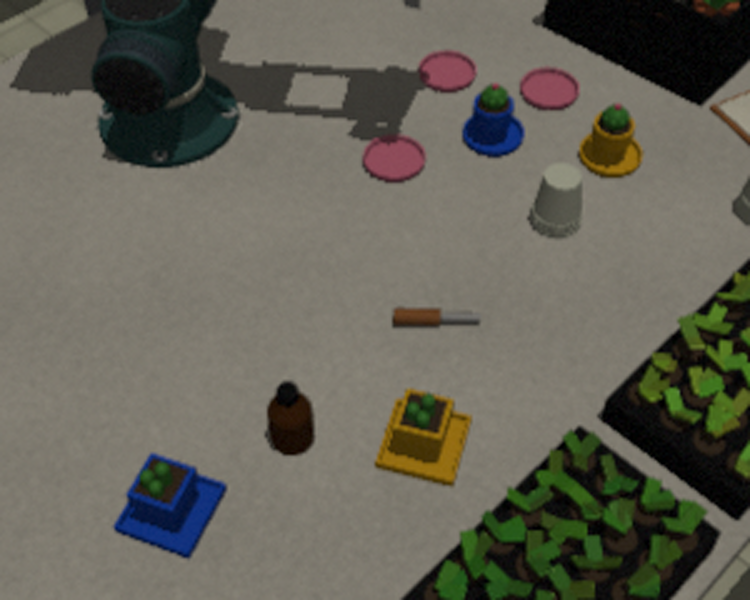

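All four pots stand upright in their own saucers, and the cups and bottle haven't moved. As a numeric check of centring, I'll compare the square pots' rim corners with the saucer corners in this view.

```bash
python3 - <<'E'
from h import *
c=robot.calibration("scene"); S=lambda p:(np.array(p)+.5)/2.5-.5+[160,90]
rd={"SB":([(153,455),(196,463),(171,504),(129,492)],[(225,485),(188,556),(116,528)]),"SY":([(411,390),(454,399),(440,434),(391,424)],[(471,414),(454,483),(376,465)])}
for n,(rim,sc) in rd.items():
    r=np.mean([onz(c,*S(p),64)[:2] for p in rim],0); w=np.array([onz(c,*S(p),12)[:2] for p in sc]); print(n,r,(w[0]+w[2])/2,np.linalg.norm(r-(w[0]+w[2])/2))
rim,sc={"RB":((494,103),(493,133)),"RY":((613,125),(611,154))},0
for n,(a,b) in rim.items(): print(n,onz(c,*S(a),64)[:2],onz(c,*S(b),12)[:2])
im=robot.camera("top");cv2.imwrite("pics/t12.png",cv2.resize(im[100:230,150:470,::-1],None,fx=2.5,fy=2.5,interpolation=cv2.INTER_CUBIC))
E
```

```text
SB [ 517.1 -401.1] [ 522.7 -403.3] 6.022410188881718
SY [ 660.1 -140.8] [ 663.9 -142.7] 4.24879915790167
RB [370.  313.5] [376.1 309.9]
RY [521.1 395.8] [527.5 395.7]
```

View pics/t12.png

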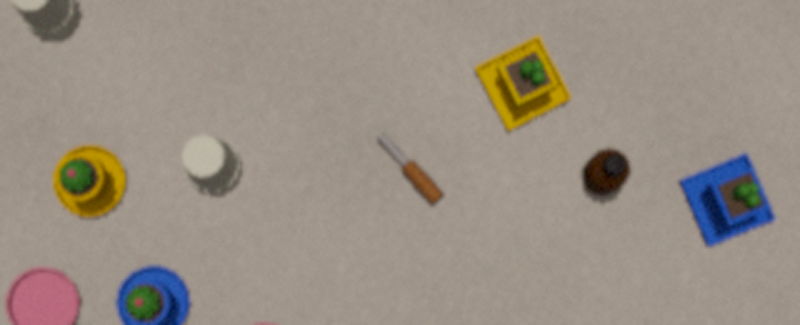

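The top view agrees, since the outward rim shifts are what parallax would give. The measured offsets are about 4–7 mm, inside the 15 mm limit, so I'm handing in.

```bash
python3 -c "
from cell import robot
print(robot.close_job())"
```

```text
the job is handed in; nothing more can be done
None
```

I handed the job in at about 31 s: all four cacti stand upright in their matching saucers, an estimated 4–7 mm off centre (limit 15 mm), and the cups and bottle appear unmoved; no verdict came back.

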